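# Clear the offcuts into the scrap bin

## Robot

A 6-joint arm with a two-finger parallel gripper is mounted at the origin on the work surface. World frame = base frame: x ahead of the robot, y to its left, z up, the work surface at z = 0. Lengths are in m, angles in degrees, forces in N, time in s.
With the tool pointing down it reaches from about 0.4 to 0.825 m from the base axis. Payload 7 kg.
Tool frame: the origin (TCP) lies between the finger pads; the fingertips stand 22 mm ahead of it and the grasp point (between the pads) lies 3 mm ahead of it; z points along the fingers, y is the line along which they close (so a half turn about z gives the same grasp; the last joint's range is limited). The gripper opens to 88 mm and grips with 3 to 60 N. Pads are 19 mm wide; open, the fingers measure 130 mm over their backs; the gripper's body (78 mm by 193 mm) begins 47 mm behind the grasp point.
Start: joints at [89.731, 20.546, 0.682, 0, -70.136, -16.507], TCP at [0.195, 0.646, 0.249] pointing down, gripper open.
Joint ranges: [-176.03, 176.03], [-82.01, 121.73], [-58.28, 71.71], [-173.87, 95.51], [-174.79, -0.11], [-173.66, 173.66]. Speed limits (degrees/s): [136.94, 136.94, 172.46, 180, 180, 180].

## Interface

Orientations are given as [roll, pitch, yaw] about the fixed x, y, z axes, in that order (R = Rz(yaw) Ry(pitch) Rx(roll)).
In Python, from plant import r, vision gives the robot as it stands.
- The arm moves only by the shell command python3 -m pendant 'ROWS' [FORCE]. ROWS is JSON, a list that holds one entry, the list of rows, each a list of 7 numbers: the shift along the tool's x, y, z scaled (see below), then the turn, a rotation vector about the tool's x, y, z scaled (see below), then the opening, from -1 (shut) to 1 (fully open). In form: [[[x, y, z, wx, wy, wz, fingers], ...]]. A call has exactly 8 rows; each row shifts and turns the commanded pose from where the row before left it, along the tool's axes as they then stand; what a row does not reach is not made up. The controller multiplies each number of a shift by 20 mm and each number of a turn by 4 degrees. A row lasts 1/10 s, in which the tool goes at most 50 mm and 8.59 degrees, less where a joint would pass 70% of its speed; a pose out of reach is approached as far as the arm can. A call with a number of a shift or a turn outside -1 to 1 is refused whole. A call with a gripper value outside its range is refused whole. The fingers move at their own pace and stop on an object; FORCE is the grip in N (left out, the last holds). Time passes only in rows, so rows that do not move let the fingers close, or fill a call up. It gives the time, the measured TCP pose, the force, the opening and the grip force at its end, in the units of the state.
- r.get_state(): the state, without advancing time (a new reading comes with each control period).
- vision.capture(name): name is "scene" or "top"; returns a dict with "frame" (480x640x3 uint8, blue, green, red), "depth" (480x640 float32, m along the optical axis (not along the pixel's ray), 0 where there is no reading), "camera_matrix" (3x3 intrinsics, pixels), "extrinsics" (4x4, takes a point from world to camera coordinates). Camera axes: x right, y up, looking along -z (the intrinsics and any distortion apply to the point x, -y, -z); pixel columns grow to the right and rows downward; lengths in m; the calibration is good to about 2 mm. A picture is of the moment at which its call begins.
- r.close_job(): hands the job in; it is judged then, once.
The state is a dict: "time_s": time; "joints": joint angles; "qd": joint speeds; "joint_torque": joint torques, N m; "tcp_pos": TCP position; "eef_rot": TCP orientation; "contact_force": force on the tool from outside, world axes, zero at the start; "moment": the same for the moment, N m; "gripper_width": finger opening in m; "gripper_force": force on a finger pad.
Only numpy, scipy, OpenCV 4.12 (cv2) and the standard library are available. Lean on these libraries where they do the work, as an engineer would, in place of code of your own. Each camera call takes 0.05 s, during which the arm holds its last target. There are 200 camera calls.

## Task

Clear the two offcuts, the pine one and the sawn-off piece of routed slot track, off the steel top of the drawer cabinet and into the red scrap bin. Leave the good parts on the cabinet top where they lie, without shoving them about or tipping them over; a slight nudge does no harm.

Things in the scene. Friction and masses are not known exactly. Their poses are not given: they have to be found in the camera images.
- cabinet: Low green steel drawer cabinet with a scratched bare steel top, 400 (its x) x 440 (its y) x 90 mm high, fixed to the table; a locked drawer front with a cam lock faces the robot. Origin at the centre of its underside on the table, z up; the top is the plane 90 mm above it. It may be turned by up to 5 degrees. The drawer stays shut and plays no part.
- scrap_bin: Open red plastic scrap bin, empty, 200 (its x) x 180 (its y) x 75 mm high, walls and floor 5 mm, fixed. Origin at the centre of its underside on the table, z up. It stands on the table close against the left or the right side of the cabinet (changes between runs), its rim 15 mm below the cabinet top.
- spares_tray: Open blue plastic tray of the same size as the scrap bin, with a few small car bodies in it, fixed, on the other side of the cabinet. It is not for scrap. Origin at the centre of its underside.
- pine_offcut: Pale pine offcut, 90 x 42 x 36 mm high, about 70 g; the last 24 mm at its +x end are stepped down to 20 mm high. Its origin is the centre of its underside, x along its length, z up. It lies loose and flat on the cabinet top at any yaw. 
- pine_mid (a point): Middle of the pine offcut, 18 mm above the origin of pine_offcut.
- track_offcut: Sawn-off piece of routed wooden slot track, 90 x 50 x 18 mm high, about 70 g; brown edges, grey top with one black slot and two copper strips lengthwise. Its origin is the centre of its underside, x along its length, z up. It lies loose and flat on the cabinet top at any yaw. 
- track_mid (a point): Middle of the track offcut, 9 mm above the origin of track_offcut.
- brush_holder: Good part: copper brush holder, two copper barrels on a black base, 64 x 40 x 24 mm high. Its origin is the centre of its underside, x along its length, z up. It lies loose and flat on the cabinet top at any yaw. 
- bushing_block: Good part: brass axle bushing block, 70 x 36 x 26 mm high. Its origin is the centre of its underside, x along its length, z up. It lies loose and flat on the cabinet top at any yaw. 
- pin_set: Good part: six chrome body pins standing on a white plastic base, 76 x 42 x 36 mm high. Its origin is the centre of its underside, x along its length, z up. It lies loose and flat on the cabinet top at any yaw. 
- tyre: Good part: green rubber tyre lying flat, 60 mm diameter, 26 mm high. Origin at the centre of its underside, z up.
- chassis: Good part: black plastic slot car chassis with four wheels and a motor, 125 x 68 x 32 mm high. Origin at the centre between its wheels on the cabinet top, x along its length; it lies along the cabinet's far edge.

How it is judged (in metres and radians):
At the end, for the whole second after the job is handed in: Both offcuts lie at rest in the red scrap bin: the middle of each is within the walls of the bin and less than 70 mm above its underside. Every good part is within 30 mm of where it started and tilted less than 0.5 rad (x of pine_mid in the frame of scrap_bin between -0.095 and 0.095 m and y of pine_mid in the frame of scrap_bin between -0.085 and 0.085 m and z of each of pine_mid, track_mid in the frame of scrap_bin below 0.07 m and linear speed of each of pine_offcut, track_offcut below 0.03 m/s and x of track_mid in the frame of scrap_bin between -0.095 and 0.095 m and y of track_mid in the frame of scrap_bin between -0.085 and 0.085 m and not (distance of any of brush_holder, bushing_block, pin_set, tyre, chassis from where it was at the start of the episode above 0.03 m or angle between any of brush_holder, bushing_block, pin_set, tyre, chassis's own z axis and vertical above 0.5 rad)); the robot touches nothing.
It fails at once if a good part is moved by more than 30 mm (distance of any of brush_holder, bushing_block, pin_set, tyre, chassis from where it was at the start of the episode above 0.03 m).
It fails at once if a good part is tipped over (0.5 rad) (angle between any of brush_holder, bushing_block, pin_set, tyre, chassis's own z axis and vertical above 0.5 rad).
It also fails if it takes over 53 s, if anything falls off the work surface, if the arm or the gripper's body presses on something with over 40 N, if the wrist force passes 120 N, or if a joint passes its speed limit or range.

## Working session

There is one attempt and no reset: what is moved stays moved. The work goes in short steps, Python scripts to look and compute and a shell command to move; the robot and the scene stay as the last step left them, time stands still between calls to the robot, and variables do not carry over. Pictures are saved under pics/ and viewed, at most 10 in all, crops included, and the job is handed in when it is done.

```bash
mkdir -p pics
cat > h.py <<'E'
import numpy as np, cv2
from plant import r, vision
def cap(n):
    c=vision.capture(n); K=np.array(c["camera_matrix"]);T=np.array(c["extrinsics"]);return c["frame"],c["depth"],K,T
def ray(uv,z,K,T):
    uv=np.atleast_2d(np.asarray(uv,float)); d=np.c_[(uv[:,0]-K[0,2])/K[0,0],-(uv[:,1]-K[1,2])/K[1,1],-np.ones(len(uv))]
    R=T[:3,:3];o=-R.T@T[:3,3]; w=d@R; return o+w*((z-o[2])/w[:,2])[:,None]
def cloud(D,K,T):
    v,u=np.mgrid[:480,:640]; p=np.stack([(u-K[0,2])/K[0,0]*D,-(v-K[1,2])/K[1,1]*D,-D],-1); return (p-T[:3,3])@T[:3,:3]
E
python3 - <<'E'
from h import *
for n in("top","scene"):
    f,d,K,T=cap(n); cv2.imwrite(f"pics/{n}0.png",f); np.savez(f"{n}0.npz",f=f,d=d,K=K,T=T); print(K,T)
print(r.get_state())
E
```

```text
[[442.56662374   0.         316.64494765]
 [  0.         442.56662374 245.77243012]
 [  0.           0.           1.        ]] [[-0.01713846 -0.99982812  0.00707185  0.00997313]
 [ 0.99668542 -0.01652117  0.07965692 -0.59427746]
 [-0.0795264   0.00841361  0.99679725 -1.03775955]
 [ 0.          0.          0.          1.        ]]
[[455.53305123   0.         317.79008463]
 [  0.         455.53305123 249.62893352]
 [  0.           0.           1.        ]] [[-0.87653496  0.48127698 -0.00767674  0.54805855]
 [-0.37677819 -0.67611495  0.633172    0.17583088]
 [ 0.29954075  0.55788982  0.77397306 -1.05301364]
 [ 0.          0.          0.          1.        ]]
{'time_s': 0.1, 'joints': array([ 8.97305473e+01,  2.05899335e+01,  6.41125173e-01, -1.64780240e-02,
       -7.01335142e+01, -1.65075128e+01]), 'qd': array([-0.07025911, -0.06595382,  0.16371289,  0.10019298, -0.04060221,
       -0.0173572 ]), 'joint_torque': array([-1.64549092e-03, -5.84161985e+01,  2.93752527e+01,  7.01555774e+00,
        1.01978835e-02, -5.43457281e-05]), 'tcp_pos': array([0.19474345, 0.64591291, 0.24770688]), 'eef_rot': array([ 1.79916669e+02, -8.54053541e-03, -1.67825701e+01]), 'contact_force': array([-0.36262553, -0.26990519,  0.07526696]), 'moment': array([ 0.05026054,  0.00946776, -0.04673262]), 'gripper_force': 0.0, 'gripper_width': 0.08785113512989158}
```

View pics/top0.png

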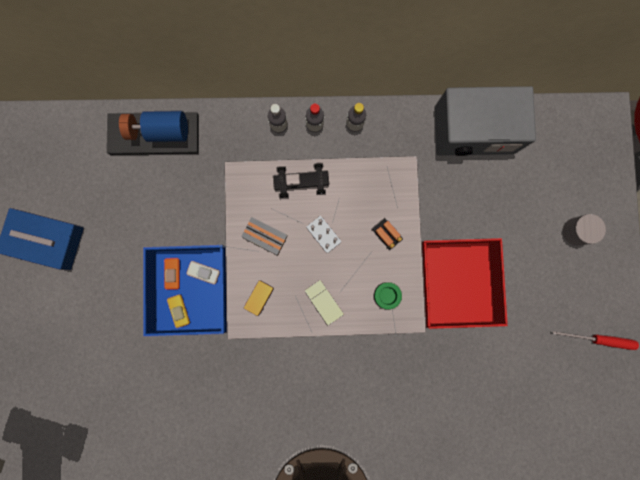

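View pics/scene0.png

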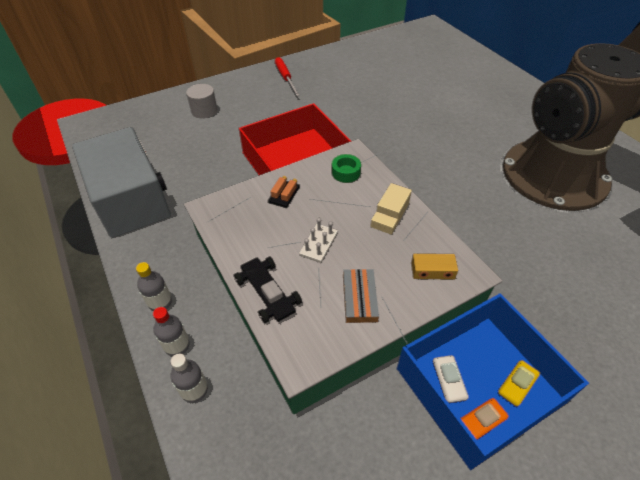

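The top view shows the pine offcut at (324,303) with its step to the upper left, the track at (265,236), the pin set at (324,233), the brush holder at (388,233), the tyre at (388,295), the brass block at (258,298) and the chassis at (302,181). The red bin is on the right at (464,283), and the scene view agrees. Next I measure positions.

Run:
```python
from h import *
z=np.load("top0.npz");f,d,K,T=[z[k] for k in"fdKT"]
P=cloud(d,K,T); ok=d>0
print("top z", np.median(P[200:260,290:300,2]), "invalid",(~ok).mean())
zt=np.median(P[200:215,345:365,2])
m=(ok&(P[...,2]>zt+.007)&(P[...,2]<zt+.06)).astype(np.uint8); m[:150]=0;m[345:]=0;m[:,:222]=0;m[:,428:]=0
n,l,s,c=cv2.connectedComponentsWithStats(m)
for i in range(1,n):
    if s[i,4]<60: continue
    q=P[l==i]; h=np.percentile(q[:,2],90)
    q2=q[q[:,2]>zt+.009]
    print(c[i].round(),s[i,4],"h %.3f"%(h-zt), "depthrect xy", [np.round(v,3) for v in cv2.minAreaRect((q2[:,:2]).astype(np.float32))])
# colour-ray contours
hsv=cv2.cvtColor(f,cv2.COLOR_BGR2HSV)
for nm,c0 in(("pine",(324,303)),("track",(265,236)),("bin",(464,283)),("brass",(258,298)),("tyre",(388,295)),("pins",(324,233))): print(nm,hsv[c0[1],c0[0]],P[c0[1],c0[0]])
red=cv2.inRange(hsv,(0,150,60),(8,255,255)); red[:,:415]=0;red[:,520:]=0;red[:225]=0;red[340:]=0
b=ray(cv2.findNonZero(red)[:,0],.075,K,T); print("bin",[np.round(v,3) for v in cv2.minAreaRect(b[:,:2].astype(np.float32))])
```

```text
top z 0.08953943477319903 invalid 0.004108072916666667
[301. 180.] 1120 h 0.030 depthrect xy [array([0.737, 0.034]), array([0.069, 0.125]), np.float64(4.232)]
[264. 235.] 927 h 0.020 depthrect xy [array([0.613, 0.117]), array([0.091, 0.05 ]), np.float64(62.236)]
[323. 233.] 459 h 0.034 depthrect xy [array([ 0.615, -0.015]), array([0.075, 0.041]), np.float64(37.77)]
[387. 233.] 453 h 0.025 depthrect xy [array([ 0.614, -0.156]), array([0.063, 0.038]), np.float64(37.715)]
[258. 297.] 569 h 0.028 depthrect xy [array([0.477, 0.13 ]), array([0.038, 0.07 ]), np.float64(60.12)]
[324. 302.] 820 h 0.038 depthrect xy [array([ 0.465, -0.012]), array([0.09 , 0.042]), np.float64(33.424)]
[388. 295.] 413 h 0.028 depthrect xy [array([ 0.477, -0.152]), array([0.059, 0.056]), np.float64(89.045)]
pine [ 31  46 193] [ 0.46282137 -0.01285121  0.12564739]
track [ 0  0 67] [0.61128586 0.11448979 0.10698088]
bin [  1 196 186] [ 0.49917249 -0.35676497  0.00478833]
brass [ 21 150 190] [0.47565087 0.12954876 0.1174046 ]
tyre [ 66 133 130] [ 0.476388   -0.15624264  0.09305871]
pins [  0   0 195] [ 0.61683932 -0.01635856  0.09759592]
bin [array([ 0.5  , -0.334]), array([0.198, 0.181]), np.float64(0.831)]
```

```bash
Z='[0,0,0,0,0,1,1]'
cat >> h.py <<'E'
from scipy.spatial.transform import Rotation as Ro
def go(x,y,z,yaw):
    "rows*unit needed in present tool axes: shift/20mm, turn/4deg; shift also given for axes after the turn"
    s=r.get_state(); R=Ro.from_euler('xyz',s["eef_rot"],degrees=True); G=Ro.from_euler('xyz',[180,0,yaw],degrees=True)
    d=np.array([x,y,z])-s["tcp_pos"]
    print("t",s["time_s"],"pos",s["tcp_pos"].round(4),"rot",s["eef_rot"].round(1),"j6",s["joints"][5].round(0),"F",s["contact_force"].round(1),"w",round(s["gripper_width"],4),"gf",round(s["gripper_force"],1))
    print("turn",((R.inv()*G).as_rotvec(degrees=True)/4).round(3),"shift now",(R.inv().apply(d)/.02).round(3),"after",(G.inv().apply(d)/.02).round(3))
E
python3 -m pendant '[[[0,0,0,0,0,1,1],[0,0,0,0,0,1,1],[0,0,0,0,0,1,1],[0,0,0,0,0,1,1],[0,0,0,0,0,1,1],[0,0,0,0,0,1,1],[0,0,0,0,0,1,1],[0,0,0,0,0,1,1]]]' 30
python3 -c "from h import *; go(.613,.117,.2,-117.8)"
```

```text
time_s: 0.9
tcp_pos: [0.1948, 0.646, 0.248]
eef_rot: [180.0, -0.0, -48.9]
contact_force: [0.1, 0.3, 0.8]
gripper_width: 0.0877
gripper_force: 0.0
t 0.9 pos [0.1948 0.646  0.248 ] rot [180.   -0.  -48.9] j6 -49.0 F [0.1 0.3 0.8] w 0.0877 gf 0.0
turn [ 4.0000e-03 -1.5000e-02  1.7214e+01] shift now [33.677  1.602  2.423] after [ 13.644 -30.833   2.4  ]
```

```bash
python3 -m pendant '[[[0,0,0,0,0,1,1],[0,0,0,0,0,1,1],[0,0,0,0,0,1,1],[0,0,0,0,0,1,1],[0,0,0,0,0,1,1],[0,0,0,0,0,1,1],[0,0,0,0,0,1,1],[0,0,0,0,0,1,1]]]' >/dev/null
python3 -m pendant '[[[0,0,0,0,0,1,1],[0,0,0,0,0,1,1],[0,0,0,0,0,1,1],[0,0,0,0,0,1,1],[0,0,0,0,0,1,1],[0,0,0,0,0,1,1],[0,0,0,0,0,1,1],[0,0,0,0,0,1,1]]]' >/dev/null
python3 -m pendant '[[[0,0,0,0,0,1,1],[0,0,0,0,0,0.2,1],[0.43,-0.96,0,0,0,0,1],[0.43,-0.96,0,0,0,0,1],[0.43,-0.96,0,0,0,0,1],[0.43,-0.96,0,0,0,0,1],[0.43,-0.96,0,0,0,0,1],[0.43,-0.96,0,0,0,0,1]]]' >/dev/null
python3 -m pendant '[[[0.43,-0.96,0,0,0,0,1],[0.43,-0.96,0,0,0,0,1],[0.43,-0.96,0,0,0,0,1],[0.43,-0.96,0,0,0,0,1],[0.43,-0.96,0,0,0,0,1],[0.43,-0.96,0,0,0,0,1],[0.43,-0.96,0,0,0,0,1],[0.43,-0.96,0,0,0,0,1]]]'
python3 -c "from h import *; go(.613,.117,.115,-117.8)"
```

```text
time_s: 4.1
tcp_pos: [0.3783, 0.4136, 0.2486]
eef_rot: [-180.0, 0.0, -117.6]
contact_force: [0.5, -0.0, -0.6]
gripper_width: 0.0877
gripper_force: 0.0
t 4.1 pos [0.3783 0.4136 0.2486] rot [-180.     0.  -117.6] j6 -95.0 F [ 0.5 -0.  -0.6] w 0.0877 gf 0.0
turn [-0.001  0.001  0.056] shift now [  7.715 -17.267   6.68 ] after [  7.646 -17.298   6.68 ]
```

```bash
python3 -m pendant '[[[0.43,-0.96,0,0,0,0,1],[0.43,-0.96,0,0,0,0,1],[0.43,-0.96,0,0,0,0,1],[0.43,-0.96,0,0,0,0,1],[0.43,-0.96,0,0,0,0,1],[0.43,-0.96,0,0,0,0,1],[0.43,-0.96,0,0,0,0,1],[0.43,-0.96,0,0,0,0,1]]]' >/dev/null
python3 -m pendant '[[[0.43,-0.96,0,0,0,0,1],[0.43,-0.96,0,0,0,0,1],[0.43,-0.96,0,0,0,0,1],[0.43,-0.96,0,0,0,0,1],[0.43,-0.96,0,0,0,0,1],[0.43,-0.96,0,0,0,0,1],[0.43,-0.96,0,0,0,0,1],[0.43,-0.96,0,0,0,0,1]]]' >/dev/null
python3 -m pendant '[[[0.4,-0.97,0,0,0,0,1],[0.4,-0.97,0,0,0,0,1],[0,0,1,0,0,0,1],[0,0,1,0,0,0,1],[0,0,1,0,0,0,1],[0,0,1,0,0,0,1],[0,0,1,0,0,0,1],[0,0,0,0,0,0,1]]]'
python3 - <<'E'
from h import *
go(.613,.117,.115,-117.8)
f,d,K,T=cap("scene"); cv2.imwrite("pics/s1.png",cv2.resize(f[180:380,220:490],None,fx=2.5,fy=2.5))
E
```

```text
time_s: 6.5
tcp_pos: [0.6112, 0.1173, 0.1456]
eef_rot: [179.8, -0.2, -117.6]
contact_force: [-0.8, 0.0, 0.4]
gripper_width: 0.0878
gripper_force: 0.0
t 6.5 pos [0.6112 0.1173 0.1456] rot [ 179.8   -0.2 -117.6] j6 -56.0 F [-0.8  0.   0.4] w 0.0878 gf 0.0
turn [ 0.05  -0.056  0.046] shift now [-0.035 -0.091  1.531] after [-0.03  -0.086  1.531]
```

View pics/s1.png

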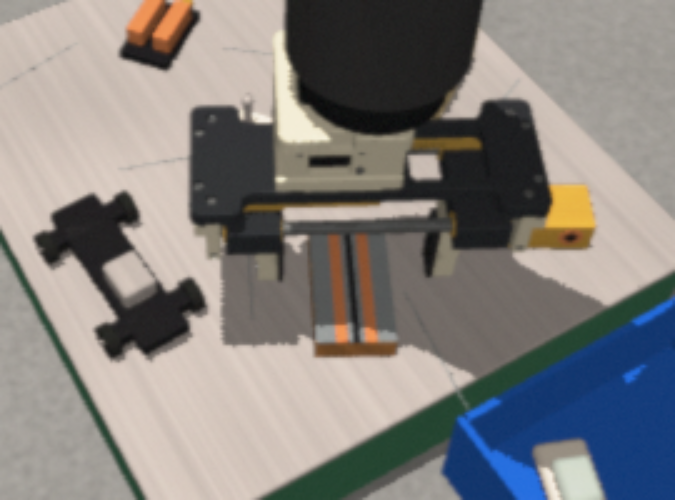

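```bash
python3 -m pendant '[[[0,-0.09,0.8,0,0,0,1],[0,0,0.73,0,0,0,1],[0,0,0,0,0,0,1],[0,0,0,0,0,0,-1],[0,0,0,0,0,0,-1],[0,0,0,0,0,0,-1],[0,0,0,0,0,0,-1],[0,0,0,0,0,0,-1]]]' 30
python3 -m pendant '[[[0,0,0,0,0,0,-1],[0,0,0,0,0,0,-1],[0,0,-0.5,0,0,0,-1],[0,0,-1,0,0,0,-1],[0,0,-1,0,0,0,-1],[0,0,-1,0,0,0,-1],[0,0,-1,0,0,0,-1],[0,0,0,0,0,0,-1]]]'
python3 -c "from h import *; go(.52,-.355,.07,-117.8)"
```

```text
time_s: 7.35
tcp_pos: [0.6146, 0.118, 0.1184]
eef_rot: [-180.0, 0.0, -117.6]
contact_force: [-0.1, 0.1, 0.6]
gripper_width: 0.0533
gripper_force: 0.2
time_s: 8.15
tcp_pos: [0.6161, 0.1183, 0.2117]
eef_rot: [-179.8, 0.2, -117.5]
contact_force: [0.4, -0.3, -0.5]
gripper_width: 0.0498
gripper_force: 30.0
t 8.15 pos [0.6161 0.1183 0.2117] rot [-179.8    0.2 -117.5] j6 -56.0 F [ 0.4 -0.3 -0.5] w 0.0498 gf 30.0
turn [-0.055  0.056  0.063] shift now [23.235 -6.657  7.02 ] after [23.178 -6.786  7.085]
```

```bash
python3 -m pendant '[[[0.97,-0.28,0,0,0,0,-1],[0.97,-0.28,0,0,0,0,-1],[0.97,-0.28,0,0,0,0,-1],[0.97,-0.28,0,0,0,0,-1],[0.97,-0.28,0,0,0,0,-1],[0.97,-0.28,0,0,0,0,-1],[0.97,-0.28,0,0,0,0,-1],[0.97,-0.28,0,0,0,0,-1]]]' >/dev/null
python3 -m pendant '[[[0.97,-0.28,0,0,0,0,-1],[0.97,-0.28,0,0,0,0,-1],[0.97,-0.28,0,0,0,0,-1],[0.97,-0.28,0,0,0,0,-1],[0.97,-0.28,0,0,0,0,-1],[0.97,-0.28,0,0,0,0,-1],[0.97,-0.28,0,0,0,0,-1],[0.97,-0.28,0,0,0,0,-1]]]' >/dev/null
python3 -m pendant '[[[0.97,-0.28,0,0,0,0,-1],[0.97,-0.28,0,0,0,0,-1],[0.97,-0.28,0,0,0,0,-1],[0.97,-0.28,0,0,0,0,-1],[0.97,-0.28,0,0,0,0,-1],[0.97,-0.28,0,0,0,0,-1],[0.97,-0.28,0,0,0,0,-1],[0.97,-0.28,0,0,0,0,-1]]]'
python3 -m pendant '[[[0,0,0,0,0,0,-1],[0,0,1,0,0,0,-1],[0,0,1,0,0,0,-1],[0,0,1,0,0,0,-1],[0,0,1,0,0,0,-1],[0,0,1,0,0,0,-1],[0,0,1,0,0,0,-1],[0,0,0.5,0,0,0,-1]]]'
python3 -c "from h import *; go(.52,-.355,.07,-117.8)"
```

```text
time_s: 10.55
tcp_pos: [0.5169, -0.3587, 0.2079]
eef_rot: [180.0, -0.0, -117.6]
contact_force: [0.1, 0.6, -0.8]
gripper_width: 0.0498
gripper_force: 30.0
time_s: 11.35
tcp_pos: [0.5167, -0.3568, 0.0761]
eef_rot: [179.9, -0.0, -117.6]
contact_force: [-1.0, 0.0, -0.6]
gripper_width: 0.0496
gripper_force: 30.0
t 11.35 pos [ 0.5167 -0.3568  0.0761] rot [ 179.9   -0.  -117.6] j6 -11.0 F [-1.   0.  -0.6] w 0.0496 gf 30.0
turn [ 0.037 -0.002  0.047] shift now [-0.158 -0.105  0.306] after [-0.159 -0.104  0.307]
```

```bash
python3 -m pendant '[[[0,0,0.7,0,0,0,-1],[0,0,0,0,0,0,-1],[0,0,0,0,0,0,0.6],[0,0,0,0,0,0,0.6],[0,0,0,0,0,0,0.6],[0,0,0,0,0,0,0.6],[0,0,0,0,0,0,0.6],[0,0,-0.5,0,0,0,0.6]]]'
python3 -m pendant '[[[0,0,-1,0,0,0,0.6],[0,0,-1,0,0,0,0.6],[0,0,-1,0,0,0,0.6],[0,0,-1,0,0,0,0.6],[0,0,-1,0,0,1,0.6],[0,0,-1,0,0,1,0.6],[0,0,-1,0,0,1,1],[0,0,0,0,0,1,1]]]'
python3 -c "from h import *; go(.461,-.015,.115,-146.6)"
```

```text
time_s: 12.15
tcp_pos: [0.5173, -0.3566, 0.0732]
eef_rot: [179.9, -0.0, -117.6]
contact_force: [-0.7, 0.0, -0.2]
gripper_width: 0.0702
gripper_force: 0.0
time_s: 12.95
tcp_pos: [0.5195, -0.3578, 0.2184]
eef_rot: [-179.7, 0.1, -133.7]
contact_force: [-0.0, -0.4, -0.6]
gripper_width: 0.0809
gripper_force: 0.0
t 12.95 pos [ 0.5195 -0.3578  0.2184] rot [-1.797e+02  1.000e-01 -1.337e+02] j6 -27.0 F [-0.  -0.4 -0.6] w 0.0809 gf 0.0
turn [-0.079  0.033  3.223] shift now [-10.36   13.988   5.107] after [-6.993 15.919  5.17 ]
```

```bash
python3 -m pendant '[[[0,0,0,0,0,1,1],[0,0,0,0,0,1,1],[0,0,0,0,0,1,1],[0,0,0,0,0,0.2,1],[-0.4,0.93,0,0,0,0,1],[-0.4,0.93,0,0,0,0,1],[-0.4,0.93,0,0,0,0,1],[-0.4,0.93,0,0,0,0,1]]]' >/dev/null
python3 -m pendant '[[[-0.41,0.94,0,0,0,0,1],[-0.41,0.94,0,0,0,0,1],[-0.41,0.94,0,0,0,0,1],[-0.41,0.94,0,0,0,0,1],[-0.41,0.94,0,0,0,0,1],[-0.41,0.94,0,0,0,0,1],[-0.41,0.94,0,0,0,0,1],[-0.41,0.94,0,0,0,0,1]]]' >/dev/null
python3 -m pendant '[[[-0.41,0.94,0,0,0,0,1],[-0.41,0.94,0,0,0,0,1],[-0.41,0.94,0,0,0,0,1],[-0.41,0.94,0,0,0,0,1],[-0.41,0.94,0,0,0,0,1],[0,0,1,0,0,0,1],[0,0,1,0,0,0,1],[0,0,0,0,0,0,1]]]'
python3 - <<'E'
from h import *
go(.461,-.015,.115,-146.6)
f,d,K,T=cap("scene"); g,d,K,T=cap("top"); g=g[160:345,220:520]
cv2.imwrite("pics/s2.png",np.vstack([cv2.resize(f[80:300,220:500],(446,350)),cv2.resize(g,(446,250))]))
E
```

```text
time_s: 15.35
tcp_pos: [0.4555, -0.015, 0.1724]
eef_rot: [179.9, -0.2, -146.3]
contact_force: [0.2, -0.2, -0.0]
gripper_width: 0.0878
gripper_force: 0.0
t 15.35 pos [ 0.4555 -0.015   0.1724] rot [ 179.9   -0.2 -146.3] j6 -79.0 F [ 0.2 -0.2 -0. ] w 0.0878 gf 0.0
turn [ 0.018 -0.048  0.077] shift now [-0.238 -0.158  2.87 ] after [-0.229 -0.153  2.871]
```

View pics/s2.png

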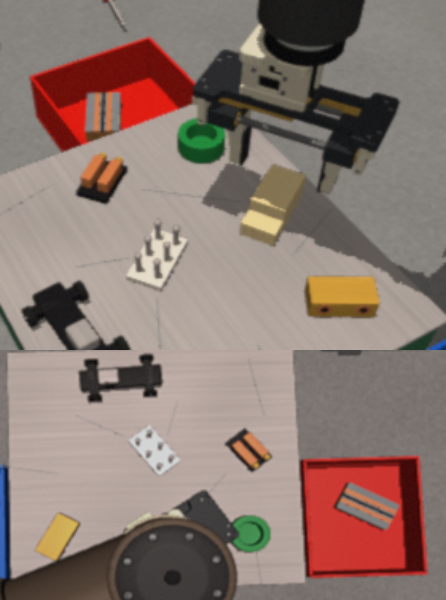

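The track lies flat in the bin, at (367,505) in the lower crop. The gripper straddles the pine, at (275,205) in the upper crop. Now I descend and grip it.

```bash
python3 -m pendant '[[[-0.24,-0.16,0.6,0,0,0.08,1],[0,0,0.8,0,0,0,1],[0,0,0.8,0,0,0,1],[0,0,0.6,0,0,0,1],[0,0,0,0,0,0,-1],[0,0,0,0,0,0,-1],[0,0,0,0,0,0,-1],[0,0,0,0,0,0,-1]]]' 30
python3 -m pendant '[[[0,0,0,0,0,0,-1],[0,0,0,0,0,0,-1],[0,0,0,0,0,0,-1],[0,0,-0.5,0,0,0,-1],[0,0,-1,0,0,0,-1],[0,0,-1,0,0,0,-1],[0,0,-1,0,0,0,-1],[0,0,-1,0,0,0,-1]]]'
python3 -c "from h import *; go(.46,-.32,.09,-146.6)"
```

```text
time_s: 16.25
tcp_pos: [0.4633, -0.0147, 0.1187]
eef_rot: [-180.0, 0.1, -146.7]
contact_force: [0.2, 0.2, 0.4]
gripper_width: 0.061
gripper_force: 0.0
time_s: 17.05
tcp_pos: [0.4627, -0.0149, 0.2095]
eef_rot: [-180.0, 0.0, -146.7]
contact_force: [0.2, 0.9, -1.2]
gripper_width: 0.0418
gripper_force: 30.0
t 17.05 pos [ 0.4627 -0.0149  0.2095] rot [-180.     0.  -146.7] j6 -79.0 F [ 0.2  0.9 -1.2] w 0.0418 gf 30.0
turn [-0.002  0.005 -0.023] shift now [  8.491 -12.677   5.972] after [  8.51  -12.665   5.974]
```

```bash
python3 -m pendant '[[[0.61,-0.91,-0.2,0,0,0,-1],[0.61,-0.91,0,0,0,0,-1],[0.61,-0.91,0,0,0,0,-1],[0.61,-0.91,0,0,0,0,-1],[0.61,-0.91,0,0,0,0,-1],[0.61,-0.91,0,0,0,0,-1],[0.61,-0.91,0,0,0,0,-1],[0.61,-0.91,0,0,0,0,-1]]]' >/dev/null
python3 -m pendant '[[[0.61,-0.91,0,0,0,0,-1],[0.61,-0.91,0,0,0,0,-1],[0.61,-0.91,0,0,0,0,-1],[0.61,-0.91,0,0,0,0,-1],[0.61,-0.91,0,0,0,0,-1],[0.61,-0.91,0,0,0,0,-1],[0,0,0,0,0,0,-1],[0,0,1,0,0,0,-1]]]'
python3 -m pendant '[[[0,0,1,0,0,0,-1],[0,0,1,0,0,0,-1],[0,0,1,0,0,0,-1],[0,0,1,0,0,0,-1],[0,0,1,0,0,0,-1],[0,0,0.5,0,0,0,-1],[0,0,0,0,0,0,-1],[0,0,0,0,0,0,-1]]]'
python3 -c "from h import *; go(.46,-.32,.075,-146.6)"
```

```text
time_s: 18.65
tcp_pos: [0.4612, -0.3226, 0.1945]
eef_rot: [-179.8, 0.1, -146.7]
contact_force: [-0.0, 1.3, -1.7]
gripper_width: 0.042
gripper_force: 30.0
time_s: 19.45
tcp_pos: [0.4604, -0.3215, 0.0827]
eef_rot: [-180.0, 0.0, -146.7]
contact_force: [0.2, 0.9, -0.6]
gripper_width: 0.0413
gripper_force: 30.0
t 19.45 pos [ 0.4604 -0.3215  0.0827] rot [-180.     0.  -146.7] j6 -42.0 F [ 0.2  0.9 -0.6] w 0.0413 gf 30.0
turn [-0.009  0.002 -0.017] shift now [-0.025  0.077  0.387] after [-0.025  0.076  0.387]
```

```bash
python3 -m pendant '[[[0,0,0.5,0,0,0,-1],[0,0,0,0,0,0,-1],[0,0,0,0,0,0,0.5],[0,0,0,0,0,0,0.5],[0,0,0,0,0,0,0.5],[0,0,0,0,0,0,0.5],[0,0,0,0,0,0,0.5],[0,0,-0.5,0,0,0,0.5]]]'
python3 -m pendant '[[[0,0,-1,0,0,0,0.5],[0,0,-1,0,0,0,0.5],[0,0,-1,0,0,0,0.5],[0,0,-1,0,0,0,0.5],[0,0,-1,0,0,0,0.5],[0,0,-1,0,0,0,0.5],[0,0,-1,0,0,0,0.5],[0,0,0,0,0,0,0.5]]]'
# leave the bin's view: tool x+, y- (away to the robot's right)
python3 -m pendant '[[[0.6,-0.9,0,0,0,0,0.5],[0.6,-0.9,0,0,0,0,0.5],[0.6,-0.9,0,0,0,0,0.5],[0.6,-0.9,0,0,0,0,0.5],[0.6,-0.9,0,0,0,0,0.5],[0.6,-0.9,0,0,0,0,0.5],[0.6,-0.9,0,0,0,0,0.5],[0.6,-0.9,0,0,0,0,0.5]]]'
python3 - <<'E'
from h import *
f,d,K,T=cap("scene"); g,d,K,T=cap("top"); P=cloud(d,K,T); g=g[160:345,220:520]
m=(P[...,0]>.41)&(P[...,0]<.59)&(P[...,1]>-.41)&(P[...,1]<-.26)&(d>0); print("bin max z",np.percentile(P[m][:,2],[50,90,99]))
cv2.imwrite("pics/s3.png",np.vstack([cv2.resize(f[80:300,220:500],(446,350)),cv2.resize(g,(446,250))]))
E
```

```text
time_s: 20.25
tcp_pos: [0.4591, -0.3212, 0.0812]
eef_rot: [179.9, -0.1, -146.7]
contact_force: [-0.4, -0.5, -0.4]
gripper_width: 0.0656
gripper_force: 0.0
time_s: 21.05
tcp_pos: [0.4613, -0.3222, 0.2259]
eef_rot: [-179.7, 0.2, -146.7]
contact_force: [0.9, 0.2, 0.1]
gripper_width: 0.0654
gripper_force: 0.0
time_s: 21.85
tcp_pos: [0.4585, -0.4953, 0.2219]
eef_rot: [180.0, -0.0, -146.7]
contact_force: [0.5, -0.2, -0.5]
gripper_width: 0.0658
gripper_force: 0.0
bin max z [0.62386583 0.67169981 0.69499615]
```

View pics/s3.png

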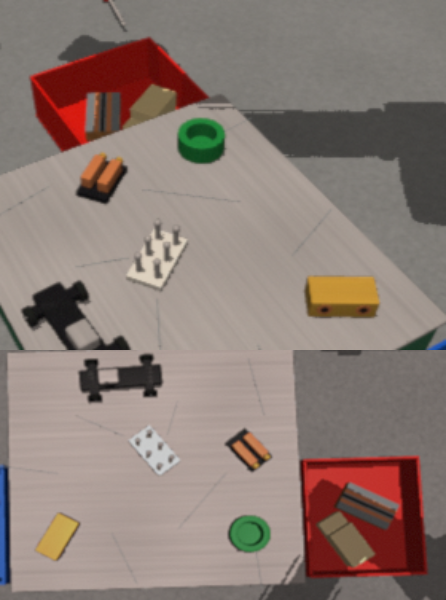

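Both offcuts lie inside the red bin: the track at (367,505) and the pine at (346,540) in the lower crop. The good parts show no movement. The depth figures came from the arm passing over that area, so I am going by the picture.

```bash
python3 -c "from h import *; print(r.close_job())"
```

```text
the job is handed in; nothing more can be done
None
```

The pine and track offcuts are both in the red scrap bin, the good parts look unmoved in the last picture, and the job was handed in at about 22 s; no verdict came back.

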